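Slip the peel under the dispatch crate, sort the waxed cheeses, draw the crate out

TASK

Tip the empty wooden crate back on its rear edge until it leans on the steel rail, slide the flat blade of the peel under its front over at least three quarters of the crate's depth, and set the crate back down flat on the blade, never lifting it off the bench. Then sort the waxed cheeses lying about, every red one into the crate and every yellow one into the grey tub, and last draw the loaded crate straight out on the peel until its back is 16 to 20 cm from the middle of the rail's tube, leaving it standing on the blade. Leave the brush and the jar where they are.

Things in the scene. Friction and masses are not known exactly. Their poses are not given: they have to be found in the camera images.
- rail: fixed lean rail: a level stainless tube, 25 mm across and 360 mm long, on two flanged posts; tube axis 90 mm above the bench. Origin on the bench under the middle of the tube; y runs along the tube, x points level and away from the crate (the crate stands on its -x side)
- crate: loose spruce crate, red badge on its low front; 130 mm deep (x), 250 wide (y), about 0.6 kg; floor, front and side walls 6 mm thick, walls 60 mm high; back board 14 mm thick, 200 mm high, full width, facing the rail. Origin at the centre of the underside; x points from front to back, z up. Starts flat, its back about square to the rail, 55 to 70 mm clear of the tube
- crate_top (a point): middle of the top edge of the crate's back board, half-way through its thickness (200 mm above the underside, 58 mm behind the crate's origin). Tipped back on its rear edge the empty crate balances at about 0.4 rad; past that it falls back by itself, rests on the tube at about 0.5 to 0.65 rad and stays there when left
- crate_rear (a point): middle of the crate's rear bottom edge, 65 mm behind the crate's origin
- peel_tip (a point): middle of the leading edge of the peel, half-way through the 4 mm blade. The peel is a loose flat metal blade 110 mm long and 140 mm wide with a flat neck 40 mm wide (30 mm long), a riser, and a wooden handle; about 0.25 kg, lying flat on the bench. Its x axis points from handle to leading edge, z up
- peel_grip (a point): centre of the peel's wooden handle, a bar 100 mm long (along the peel's x), 24 mm wide (y) and 26 mm high whose middle is 31 mm above the bench when the peel lies flat; 193 mm behind the leading edge
- tub_in (a point): centre of the inner floor of the fixed grey plastic tub with a yellow badge; 240 mm (x) by 130 mm (y) outside, walls and floor 5 mm, 50 mm high
- brush: rind brush with a dark wooden back, 55 by 110 mm, with an upright grip, 98 mm high in all; stands on the bench, not part of the job; origin under its centre
- jar: closed glass jar, 72 mm across, 120 mm high; stands on the bench, not part of the job; origin under its centre
- red1_c (a point): centre of a small round cheese in red wax, 48 mm across and 38 mm high, 75 g, standing flat (z is its axis); may be absent
- red2_c (a point): centre of a small round cheese in red wax, 48 mm across and 38 mm high, 75 g, standing flat (z is its axis); may be absent
- red3_c (a point): centre of a small round cheese in red wax, 48 mm across and 38 mm high, 75 g, standing flat (z is its axis); may be absent
- yellow1_c (a point): centre of a small round cheese in yellow wax, 48 mm across and 38 mm high, 75 g, standing flat (z is its axis); may be absent
- yellow2_c (a point): centre of a small round cheese in yellow wax, 48 mm across and 38 mm high, 75 g, standing flat (z is its axis); may be absent
- yellow3_c (a point): centre of a small round cheese in yellow wax, 48 mm across and 38 mm high, 75 g, standing flat (z is its axis); may be absent

How it is judged:
On the way, in this order (a step that is already met when the one before it is completed fails the run):
1. the crate is tipped back on its rear edge and leans on the rail (angle between crate's own z axis and vertical above 0.43 rad and contact force between crate and rail above 0.05 N and height (world z) of crate_rear below 0.015 m), for 0.2 s.
2. the blade lies under the leaning crate, its leading edge at least three quarters of the crate's depth in (x of peel_tip in the frame of crate above 0.022 m and y of peel_tip in the frame of crate between -0.075 and 0.075 m and angle between crate's own z axis and vertical above 0.4 rad and height (world z) of crate_rear below 0.015 m and height (world z) of peel_tip below 0.02 m), for 0.2 s.
3. the crate is set down flat on the blade (x of peel_tip in the frame of crate above 0.022 m and y of peel_tip in the frame of crate between -0.075 and 0.075 m and angle between crate's own z axis and vertical below 0.07 rad and z of peel_tip in the frame of crate between -0.012 and 0.003 m and height (world z) of crate below 0.012 m and angle between peel_tip's own z axis and vertical below 0.1 rad), for 0.3 s.
4. every red cheese is in the crate on its blade and every yellow one in the tub (all of step 3 and x of red1_c in the frame of crate between -0.06 and 0.052 m and y of red1_c in the frame of crate between -0.12 and 0.12 m and z of red1_c in the frame of crate between 0.01 and 0.06 m and x of red2_c in the frame of crate between -0.06 and 0.052 m and y of red2_c in the frame of crate between -0.12 and 0.12 m and z of red2_c in the frame of crate between 0.01 and 0.06 m and x of red3_c in the frame of crate between -0.06 and 0.052 m and y of red3_c in the frame of crate between -0.12 and 0.12 m and z of red3_c in the frame of crate between 0.01 and 0.06 m and x of yellow1_c in the frame of tub_in between -0.115 and 0.115 m and y of yellow1_c in the frame of tub_in between -0.06 and 0.06 m and z of yellow1_c in the frame of tub_in between 0.005 and 0.055 m and x of yellow2_c in the frame of tub_in between -0.115 and 0.115 m and y of yellow2_c in the frame of tub_in between -0.06 and 0.06 m and z of yellow2_c in the frame of tub_in between 0.005 and 0.055 m and x of yellow3_c in the frame of tub_in between -0.115 and 0.115 m and y of yellow3_c in the frame of tub_in between -0.06 and 0.06 m and z of yellow3_c in the frame of tub_in between 0.005 and 0.055 m), for 0.2 s.
5. the loaded crate is drawn out on the blade (all of step 3 and x of crate_rear in the frame of rail below -0.15 m), for 0.2 s.
At the end, for the whole second after the job is handed in: Reds in the crate, yellows in the tub; crate flat (4 degrees) and at rest on the blade, whose leading edge is 87 mm or more in from the crate's front and within 75 mm of its middle line; rear edge 150 to 230 mm from the tube's middle, crate within 20 degrees of square (all of step 5 and x of red1_c in the frame of crate between -0.06 and 0.052 m and y of red1_c in the frame of crate between -0.12 and 0.12 m and z of red1_c in the frame of crate between 0.01 and 0.06 m and x of red2_c in the frame of crate between -0.06 and 0.052 m and y of red2_c in the frame of crate between -0.12 and 0.12 m and z of red2_c in the frame of crate between 0.01 and 0.06 m and x of red3_c in the frame of crate between -0.06 and 0.052 m and y of red3_c in the frame of crate between -0.12 and 0.12 m and z of red3_c in the frame of crate between 0.01 and 0.06 m and x of yellow1_c in the frame of tub_in between -0.115 and 0.115 m and y of yellow1_c in the frame of tub_in between -0.06 and 0.06 m and z of yellow1_c in the frame of tub_in between 0.005 and 0.055 m and x of yellow2_c in the frame of tub_in between -0.115 and 0.115 m and y of yellow2_c in the frame of tub_in between -0.06 and 0.06 m and z of yellow2_c in the frame of tub_in between 0.005 and 0.055 m and x of yellow3_c in the frame of tub_in between -0.115 and 0.115 m and y of yellow3_c in the frame of tub_in between -0.06 and 0.06 m and z of yellow3_c in the frame of tub_in between 0.005 and 0.055 m and x of crate_rear in the frame of rail above -0.23 m and angle between the x axis of crate and the x axis of rail, either way round below 0.35 rad and linear speed of crate below 0.02 m/s); the robot touches nothing.
It fails at once if the crate is lifted off the bench (height (world z) of crate_rear above 0.035 m).
It fails at once if the crate is thrown over (angle between crate's own z axis and vertical above 1 rad).
It fails at once if the brush is pushed about or knocked over (distance of brush from where it was at the start of the episode above 0.03 m or angle between brush's own z axis and vertical above 0.5 rad).
It fails at once if the jar is pushed about or knocked over (distance of jar from where it was at the start of the episode above 0.03 m or angle between jar's own z axis and vertical above 0.5 rad).
Of red1, red2, red3 only 2 to 3 are there at a start; the rules pass over those that are not, and their reading is None.
Of yellow1, yellow2, yellow3 only 2 to 3 are there at a start; the rules pass over those that are not, and their reading is None.
At some moment in a run one of red1, red2, red3, yellow1, yellow2, yellow3 may be knocked a few centimetres aside while the robot is not near it.
Once in a run the grip may slacken for a moment while it holds something.
It also fails if it takes over 208 s, if anything falls off the work surface, if the arm or the gripper's body presses on something with over 40 N, if the wrist force passes 120 N, or if a joint passes its speed limit or range.

ROBOT

A 7-joint arm with a two-finger parallel gripper is mounted at the origin on the work surface. World frame = base frame: x ahead of the robot, y to its left, z up, the work surface at z = 0. Lengths are in m, angles in rad, forces in N, time in s.
With the tool pointing down it reaches from about 0.425 to 0.875 m from the base axis. Payload 8.4 kg.
Tool frame: the origin (TCP) lies midway between the tips of the shut fingers; the grasp point (between the pads) lies 19 mm behind it (manip.grip_point_offset is the distance from the TCP to the grasp point, in m); z points along the fingers, y is the direction in which the jaws open and shut (so a half turn about z gives the same grasp; the last joint's range is limited). The gripper opens to 87 mm and grips with 3 to 60 N. Pads are 19 mm wide; open, the fingers measure 117 mm over their backs; the gripper's body (75 mm by 190 mm) begins 51 mm behind the grasp point.
Start: joints at [-1.33, 0.333, 0.04, 1.465, -0.013, 1.343, -0.059], TCP at [0.217, 0.613, 0.223] pointing down, gripper open.
Joint ranges: [-2.58, 2.58], [-0.38, 2.09], [-1.3, 1.39], [0.25, 2.4], [-1.5, 4.64], [0.08, 2.09], [-2.65, 2.65]. Speed limits (rad/s): [2.22, 2.22, 2.79, 2.79, 3.14, 3.14, 3.14].

INTERFACE

Orientations are given as a rotation vector (axis times angle).
In Python, from cell import get_obs, cams, ticket, boxes_of, trace, manip gives the robot as it stands.
- The arm moves only by the shell command python3 -m inch 'ROWS' [OPENING] [FORCE]. ROWS is text: rows parted by semicolons, each of 6 numbers parted by spaces: the shift along the world's x, y, z in m, then the turn, a rotation vector about the world's x, y, z in rad. In form: dx dy dz wx wy wz; .... A call has exactly 5 rows; each row shifts and turns the commanded pose from where the row before left it; what a row does not reach is not made up. A row lasts 1/10 s, in which the tool goes at most 50 mm and 8.59 degrees, less where a joint would pass 70% of its speed; a pose out of reach is approached as far as the arm can. A call is refused whole if a number of a shift passes 0.05 or a number of a turn 0.15, either way. A call with a gripper value outside its range is refused whole. OPENING is the opening in per cent of the stroke, from 0 (shut) to 100 (fully open), set as the call begins (- or left out, the last holds). The fingers move at their own pace and stop on an object; FORCE is the grip in N (left out, the last holds). Time passes only in rows, so rows that do not move let the fingers close, or fill a call up. It gives the time, the measured TCP pose, the force and the opening at its end, in the units of the state.
- get_obs(): the state, without advancing time (a new reading comes with each control period).
- cams.get_image(name): name is "side" or "top"; returns the picture (480x640x3 uint8, red, green, blue); there is no depth.
- cams.camera_info(name): a dict with "vfov" (degrees; the focal length in pixels is half the picture's height over the tangent of half this angle, whatever the lens; pixels are square), "cx", "cy" (the principal point, pixels), "rvec" (rotation vector, rad) and "tvec" (3), from world to camera coordinates, as OpenCV has them. Camera axes: x right, y down, z forward; pixel columns grow to the right and rows downward; lengths in m; the calibration is good to about 2 mm. A picture is of the moment at which its call begins. camera_info takes no time and is no camera call.
- ticket.hand_in(): hands the job in, once; it reports no verdict.
Trained networks look in the newest picture that a camera, given by its name, has taken for a name from the list of things; names that differ only in an ending like _2 or _b are one class to them, and where a whole thing is asked for, a point or a joint stands for the part that bears it (a point fixed in the world has none). Each returns a list of dicts, best first, with "score" (0 to 1); they miss things now and then, are a little off and sometimes report something else, mostly with a low value. They report only what shows in the picture. A call takes as long as a camera call.
- boxes_of(camera, label): "extent" ([left, top, width, height] in pixels, round what is visible of it).
- trace(camera, label): "pixels" (480x640 bool, what is visible of it) and "extent" ([left, top, width, height] in pixels, round what is visible of it).
The state is a dict: "time_s": time; "joint_pos": joint angles; "dq": joint speeds; "joint_efforts": joint torques, N m; "position": TCP position; "orientation": TCP orientation; "ft_force": force on the tool from outside, world axes, zero at the start; "torque": the same for the moment, N m; "grip_width": finger opening in m.
Only numpy, scipy, OpenCV 4.12 (cv2) and the standard library are available. Lean on these libraries where they do the work, as an engineer would, in place of code of your own. Each camera call takes 0.05 s, during which the arm holds its last target. There are 200 camera calls.

## Working session

There is one attempt and no reset: what is moved stays moved. The work goes in short steps, Python scripts to look and compute and a shell command to move; the robot and the scene stay as the last step left them, time stands still between calls to the robot, and variables do not carry over. Pictures are saved under pics/ and viewed, about 12 in all and at most 16, crops included, and the job is handed in when it is done.

```bash
ls; mkdir -p pics; cat > h.py <<'E'
import numpy as np, cv2
from cell import get_obs, cams, ticket, boxes_of, trace, manip
def cam(n):
    i=cams.camera_info(n); f=240/np.tan(np.radians(i['vfov'])/2)
    R=cv2.Rodrigues(np.array(i['rvec'],float))[0]; t=np.array(i['tvec'],float)
    return f,i['cx'],i['cy'],R,t
def proj(n,p):
    f,cx,cy,R,t=cam(n); q=np.atleast_2d(p)@R.T+t
    return np.c_[cx+f*q[:,0]/q[:,2],cy+f*q[:,1]/q[:,2]]
def ray(n,u,v,z):
    f,cx,cy,R,t=cam(n); d=R.T@np.array([(u-cx)/f,(v-cy)/f,1]); o=-R.T@t
    return o+d*(z-o[2])/d[2]
def pic(n,name=None):
    im=cams.get_image(n)
    if name: cv2.imwrite('pics/'+name+'.png',im[:,:,::-1])
    return im
E
python3 - <<'E'
from h import *
for c in('top','side'):
    pic(c,c+'0'); print(c,cams.camera_info(c)); f,cx,cy,R,t=cam(c); print('pos',-R.T@t)
    for l in('crate','peel_grip','tub_in','rail','brush','jar','red1_c','yellow1_c'):
        print(c,l,[([round(float(x)) for x in b['extent']],round(b['score'],2)) for b in boxes_of(c,l)][:5])
print(get_obs(), manip.grip_point_offset)
E
```

```text
pics
top {'vfov': 56.151588583749614, 'cx': 319.70244205308603, 'cy': 237.8601986207584, 'rvec': array([ 2.14908737, -2.20780662,  0.04511598]), 'tvec': array([0.00356701, 0.6041586 , 1.20195607])}
pos [ 0.52649221 -0.03835017  1.23735764]
top crate [([201, 228, 77, 112], 0.88)]
top peel_grip [([304, 265, 92, 53], 0.66)]
top tub_in [([434, 234, 58, 99], 0.7), ([305, 267, 92, 52], 0.63)]
top rail [([177, 216, 38, 143], 0.73), ([378, 202, 18, 16], 0.24)]
top brush [([235, 175, 43, 32], 0.75)]
top jar [([300, 150, 32, 35], 0.8)]
top red1_c [([333, 202, 16, 23], 0.78)]
top yellow1_c [([382, 202, 11, 16], 0.61), ([434, 232, 57, 102], 0.48)]
side {'vfov': 51.87707530778876, 'cx': 310.93856663863846, 'cy': 241.253120532062, 'rvec': array([ 2.27887971, -0.52228551,  0.25196195]), 'tvec': array([-0.53907186,  0.248317  ,  1.07123763])}
pos [ 0.19682856 -0.77892827  0.92430467]
side crate [([180, 152, 114, 120], 0.73)]
side peel_grip [([222, 272, 75, 79], 0.66)]
side tub_in [([267, 359, 144, 112], 0.69)]
side rail [([158, 164, 121, 69], 0.83)]
side brush [([306, 189, 44, 42], 0.66), ([222, 273
[... 161 characters left out ...]
nt_pos': array([-1.33019393,  0.33319898,  0.0399289 ,  1.46538174, -0.01340328,
        1.34331878, -0.05851584]), 'dq': array([-6.33652632e-05, -3.96869262e-04, -2.37117572e-04,  8.78459972e-06,
       -9.95034311e-04,  5.99402118e-04, -1.05114641e-03]), 'joint_efforts': array([ 8.49642618e-06, -6.56126189e+01,  1.33247260e+00, -4.04042423e+01,
       -6.00072881e-02,  3.49334814e-02,  5.19250989e-05]), 'position': array([0.21666426, 0.61279953, 0.2225559 ]), 'orientation': array([-5.31310048e-01, -3.09633272e+00,  6.33208666e-05]), 'ft_force': array([ 0.35597235,  0.32978732, -0.36639497]), 'torque': array([-0.01384194,  0.04507063, -0.0113859 ]), 'grip_width': 0.08742137809940734} 0.0187
```

View pics/top0.png

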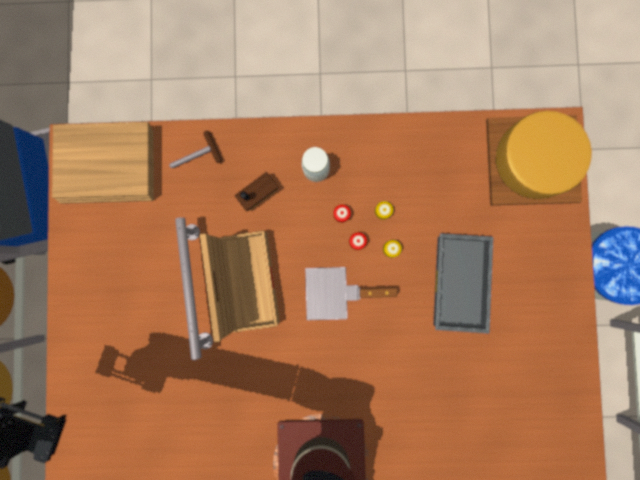

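View pics/side0.png

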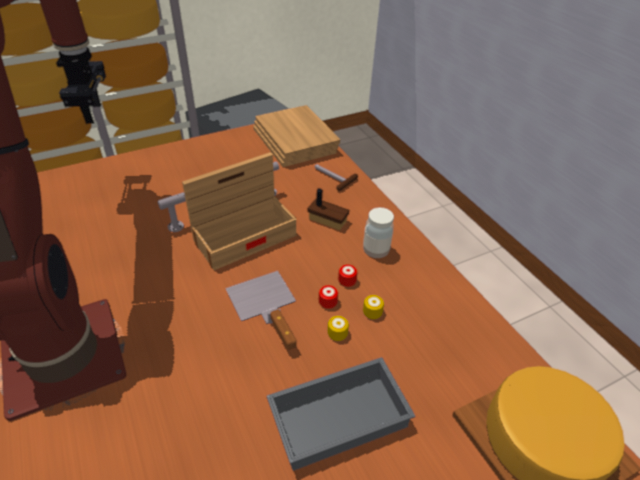

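Top view: rail tube runs (181,220)–(196,357), the crate is at (238,285), its front facing right, the peel blade at (326,293) with its handle at (378,292). Reds at (342,213) and (358,241), yellows at (384,210) and (393,249), tub at (464,282). A zoomed crop will give better corners.

```bash
python3 - <<'E'
import cv2
a=cv2.imread('pics/top0.png')[195:365,160:420]
cv2.imwrite('pics/crop1.png',cv2.resize(a,None,fx=3,fy=3,interpolation=cv2.INTER_CUBIC))
E
```

```text
(no output)
```

View pics/crop1.png

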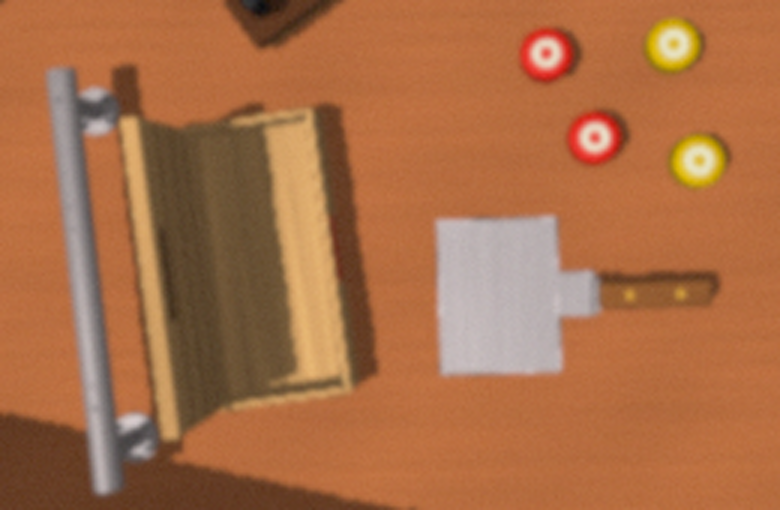

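```bash
python3 - <<'E'
from h import *
from scipy.optimize import least_squares
P=lambda u,v,z: ray('top',160+u/3,195+v/3,z)
a=P(62,69,.1025);b=P(107,491,.1025); m=(a+b)/2; d=b-a
print('rail',m,np.hypot(*d[:2]),'tubedir',np.degrees(np.arctan2(d[1],d[0])))
# crate: local pts
loc=np.array([[.065,.125,.2],[.051,.125,.2],[.065,-.125,.2],[.051,-.125,.2],[-.065,.125,.06],[-.065,-.125,.06]])
# crate x points to +Y world; crate y then -> world -X
px=np.array([[162,442],[182,440],[120,118],[140,118],[354,388],[316,108]])/3+[160,195]
def pose(q,l):
    c,s=np.cos(q[2]),np.sin(q[2]); return np.c_[q[0]+c*l[:,0]-s*l[:,1],q[1]+s*l[:,0]+c*l[:,1],l[:,2]]
r=least_squares(lambda q:(proj('top',pose(q,loc))-px).ravel(),[.42,.15,1.5]); print('crate',r.x,np.round(r.fun,1))
q=r.x; print('crate rear',pose(q,np.array([[.065,0,0],[.065,0,.2],[-.065,0,.06]])))
lp=np.array([[0,.07,.004],[0,-.07,.004],[-.11,.07,.004],[-.11,-.07,.004],[-.143,0,.044],[-.243,0,.044]])
pp=np.array([[440,375],[436,219],[562,375],[555,215],[600,292],[715,290]])/3+[160,195]
r=least_squares(lambda q:(proj('top',pose(q,lp))-pp).ravel(),[.42,.0,1.5]); print('peel tip',r.x,np.round(r.fun,1)); q=r.x
print('grip',pose(q,np.array([[-.193,0,.031],[-.243,0,.04]])))
for n,u,v in(('r1',547,54),('r2',595,137),('y1',674,45),('y2',698,160)): print(n,P(u,v,.038))
for u,v in((440,234),(493,235),(490,331),(435,328)): print('tub',ray('top',u,v,.05))
for c,l,z in(('top','jar',.06),('top','brush',.04)):
    pic(c); e=boxes_of(c,l)[0]['extent']; print(l,ray(c,e[0]+e[2]/2,e[1]+e[3]/2,z))
E
```

```text
rail [0.48198993 0.32139175 0.1025    ] 0.35645156213767043 tubedir -174.29596938955044
crate [0.4919386  0.18082205 1.69266965] [ 0.7 -0.2  0.1 -0.4  0.5  0.1 -0.3 -0.8 -0.2  1.5 -0.9 -0.1]
crate rear [[0.48403643 0.24533992 0.        ]
 [0.48403643 0.24533992 0.2       ]
 [0.49984077 0.11630418 0.06      ]]
peel tip [0.4525294  0.02852252 1.58009476] [ 0.4 -0.1 -0.   0.3  0.2 -1.4  0.5  0.2 -0.4  0.8 -0.6  0.1]
grip [[ 0.45432397 -0.16446913  0.031     ]
 [ 0.45478889 -0.21446697  0.04      ]]
r1 [ 0.66783461 -0.07545934  0.038     ]
r2 [ 0.5924885  -0.11586953  0.038     ]
y1 [ 0.67262398 -0.1887164   0.038     ]
y2 [ 0.56958157 -0.20628934  0.038     ]
tub [ 0.60348041 -0.33001182  0.05      ]
tub [ 0.59700226 -0.46805553  0.05      ]
tub [ 0.34835236 -0.44783686  0.05      ]
tub [ 0.35931096 -0.30659459  0.05      ]
jar [ 0.7937126  -0.00628701  0.06      ]
brush [0.73224258 0.15497994 0.04      ]
```

```bash
python3 -m inch '0.026 -0.034 0.01 0 0 0.047;0.026 -0.036 0.01 0 0 0.047;0.027 -0.036 0.01 0 0 0.047;0.027 -0.036 0.01 0 0 0.047;0.027 -0.036 0 0 0 0.047' 46 10
python3 -m inch '0.027 -0.038 0 0 0 0.046;0.027 -0.038 0 0 0 0.046;0.027 -0.038 0 0 0 0.046;0.027 -0.038 0 0 0 0.046;0.027 -0.038 0 0 0 0.046'
python3 -m inch '0 0 0 0 0 0;0 0 0 0 0 0;0 0 0 0 0 0;0 0 0 0 0 0;0 0 0 0 0 0'
python3 - <<'E'
from h import *
pic('top','t1')
pic('side','s1')
a=cv2.imread('pics/t1.png')[170:400,120:420]; b=cv2.imread('pics/s1.png')[70:300,120:420]
cv2.imwrite('pics/c1.png',cv2.resize(np.vstack([a,b]),None,fx=1.3,fy=1.3,interpolation=cv2.INTER_CUBIC))
E
```

```text
time_s: 1.6
position: [0.351, 0.4338, 0.2643]
orientation: [0.162, 3.136, 0.004]
ft_force: [0.9, 0.5, -0.7]
grip_width: 0.0548
time_s: 2.1
position: [0.4855, 0.2431, 0.2629]
orientation: [-0.2, 3.135, 0.001]
ft_force: [-0.0, 1.2, -0.1]
grip_width: 0.0402
time_s: 2.6
position: [0.484, 0.2459, 0.2625]
orientation: [0.199, -3.135, -0.0]
ft_force: [0.4, 0.2, -1.0]
grip_width: 0.0399
```

View pics/c1.png

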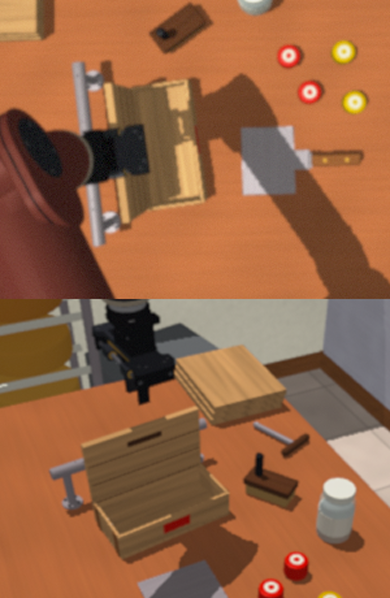

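The crate is unmoved, with the gripper above its back board and jaws across the board. I'll lower the open fingers over the top edge.

```bash
python3 -m inch '0.001 -0.008 0 0 0 0;0 0 -0.02 0 0 0;0 0 -0.02 0 0 0;0 0 -0.02 0 0 0;0 0 -0.02 0 0 0'
python3 -m inch '0 0 0 0 0 0;0 0 0 0 0 0;0 0 0 0 0 0;0 0 0 0 0 0;0 0 0 0 0 0'
python3 -m inch '-0.001 0.008 0 0 0 0;-0.001 0.008 0 0 0 0;-0.001 0.008 -0.001 0 0 0;-0.001 0.008 -0.001 0 0 0;-0.001 0.008 -0.001 0 0 0'
python3 -m inch '-0.001 0.008 -0.001 0 0 0;-0.001 0.008 -0.001 0 0 0;-0.001 0.008 -0.002 0 0 0;-0.001 0.006 -0.002 0 0 0;-0.001 0.006 -0.002 0 0 0'
python3 - <<'E'
from h import *
pic('side','s2')
cv2.imwrite('pics/c2.png',cv2.resize(cv2.imread('pics/s2.png')[70:300,120:420],None,fx=1.5,fy=1.5))
E
```

```text
time_s: 3.2
position: [0.4858, 0.2362, 0.1819]
orientation: [-0.196, 3.135, -0.0]
ft_force: [-0.6, 0.4, 0.5]
grip_width: 0.0399
time_s: 3.7
position: [0.486, 0.237, 0.1834]
orientation: [-0.197, 3.134, 0.001]
ft_force: [0.1, 0.2, 0.7]
grip_width: 0.0403
time_s: 4.2
position: [0.4804, 0.2777, 0.1794]
orientation: [0.197, -3.135, 0.0]
ft_force: [0.2, 0.1, 0.6]
grip_width: 0.0399
time_s: 4.7
position: [0.4755, 0.3133, 0.1713]
orientation: [0.197, -3.135, 0.0]
ft_force: [-0.2, 0.5, -0.5]
grip_width: 0.0402
```

View pics/c2.png

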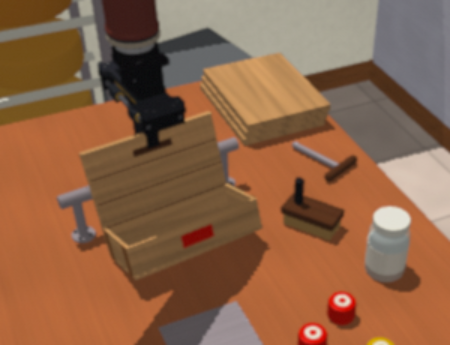

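The crate is tipping on its rear edge, still short of the rail. Continuing.

```bash
python3 -m inch '-0.001 0.005 -0.002 0 0 0;-0.001 0.005 -0.002 0 0 0;-0.001 0.005 -0.002 0 0 0;-0.001 0.005 -0.002 0 0 0;-0.001 0.005 -0.002 0 0 0'
python3 -m inch '-0.001 0.005 -0.002 0 0 0;-0.001 0.005 -0.002 0 0 0;-0.001 0.004 -0.001 0 0 0;0 0.004 0 0 0 0;0 0.003 0 0 0 0'
python3 -m inch '0 0 0 0 0 0;0 0 0 0 0 0;0 0 0 0 0 0;0 0 0 0 0 0;0 0 0 0 0 0'
python3 - <<'E'
from h import *
pic('side','s3')
cv2.imwrite('pics/c3.png',cv2.resize(cv2.imread('pics/s3.png')[70:300,120:420],None,fx=1.5,fy=1.5))
E
```

```text
time_s: 5.25
position: [0.4705, 0.3383, 0.1613]
orientation: [0.197, -3.135, -0.0]
ft_force: [-0.6, -0.4, 0.7]
grip_width: 0.0398
time_s: 5.75
position: [0.4676, 0.3591, 0.1565]
orientation: [0.197, -3.135, 0.0]
ft_force: [1.0, -0.4, 0.9]
grip_width: 0.0402
time_s: 6.25
position: [0.4677, 0.3587, 0.1566]
orientation: [-0.196, 3.135, 0.0]
ft_force: [-0.1, 0.9, 0.2]
grip_width: 0.0398
```

View pics/c3.png

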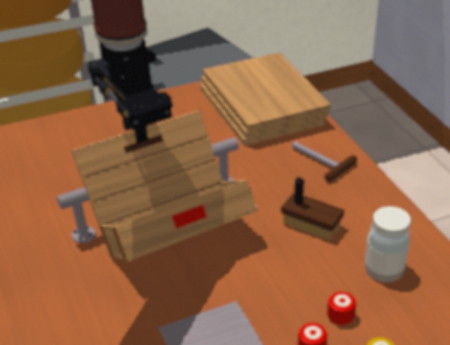

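Leaning on the rail; the brush and jar are untouched. I'll lift clear and go to the peel handle.

```bash
python3 -m inch '0 0 0.02 0 0 0;0 0 0.025 0 0 0;0 0 0.025 0 0 0;0 0 0.025 0 0 0;0 -0.01 0.02 0 0 0'
python3 -m inch '-0.001 -0.036 0 0 0 -0.113;-0.001 -0.036 0 0 0 -0.113;-0.001 -0.036 0 0 0 -0.113;-0.001 -0.036 0 0 0 -0.113;-0.001 -0.036 0 0 0 -0.113' 60
python3 -m inch '-0.001 -0.036 0 0 0 -0.113;-0.001 -0.036 0 0 0 -0.113;-0.001 -0.036 0 0 0 -0.113;-0.001 -0.036 0 0 0 -0.113;-0.001 -0.036 0 0 0 -0.113'
python3 -m inch '-0.001 -0.034 -0.02 0 0 -0.113;-0.001 -0.034 -0.02 0 0 -0.113;-0.001 -0.034 -0.02 0 0 -0.113;0 -0.034 -0.02 0 0 -0.112;0 -0.034 -0.02 0 0 -0.112'
python3 - <<'E'
from h import *
t=pic('top','t4'); s=pic('side','s4')
print(get_obs()['position'],get_obs()['orientation'])
a=t[190:370,160:420,::-1]; b=s[110:290,140:400,::-1]
cv2.imwrite('pics/c4.png',cv2.resize(np.vstack([a,b]),None,fx=1.6,fy=1.6,interpolation=cv2.INTER_CUBIC))
E
```

```text
time_s: 6.8
position: [0.4673, 0.35, 0.273]
orientation: [-0.199, 3.135, 0.002]
ft_force: [-0.4, -0.4, 0.8]
grip_width: 0.0402
time_s: 7.3
position: [0.4624, 0.1673, 0.2716]
orientation: [0.692, 3.064, 0.001]
ft_force: [1.0, 0.8, 0.5]
grip_width: 0.0518
time_s: 7.8
position: [0.4574, -0.0127, 0.2717]
orientation: [1.519, 2.75, 0.001]
ft_force: [1.4, -0.6, -1.2]
grip_width: 0.0524
time_s: 8.3
position: [0.4545, -0.1826, 0.1711]
orientation: [2.223, 2.219, 0.002]
ft_force: [1.3, 0.8, -0.3]
grip_width: 0.0523
[ 0.45240159 -0.18549686  0.16962815] [-2.22841408 -2.21286544  0.00476542]
```

View pics/c4.png

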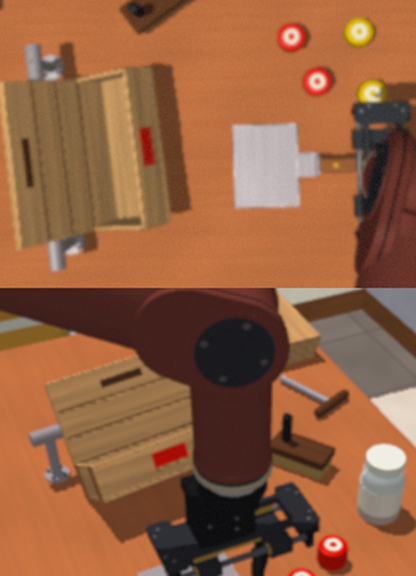

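```bash
cat >> h.py <<'E'
def lean(q,l): # q: rear mid x,y, yaw, tilt ; l crate local
    x=l[:,0]-.065; c,s=np.cos(q[3]),np.sin(q[3])
    xr=x*c+l[:,2]*s; z=-x*s+l[:,2]*c; c,s=np.cos(q[2]),np.sin(q[2])
    return np.c_[q[0]+c*xr-s*l[:,1],q[1]+s*xr+c*l[:,1],z]
E
python3 - <<'E'
from h import *
from scipy.optimize import least_squares
L=np.array([[.065,.125,.2],[.065,-.125,.2],[-.065,.125,0],[-.065,-.125,0]])
px=np.array([[20,248],[3,84],[171,222],[155,66]])/1.6+[160,190]
r=least_squares(lambda q:(proj('top',lean(q,L))-px).ravel(),[.484,.245,1.69,.55]); print(r.x,np.round(r.fun,1))
q=r.x
B=np.array([[-.065,0,.03],[-.065,0,.06],[-.059,0,.06],[.051,0,.2],[.051,0,.006]])
print((proj('top',lean(q,B))-[160,190])*1.6)
im=cv2.imread('pics/t4.png')[190:370,160:420]
hs=cv2.cvtColor(im,cv2.COLOR_BGR2HSV); m=((hs[...,0]<6)|(hs[...,0]>174))&(hs[...,1]>200)
n,_,st,ce=cv2.connectedComponentsWithStats(m.astype(np.uint8)); print(st[1:],ce[1:]*1.6)
E
```

```text
[0.48372701 0.24984548 1.67203277 0.53059222] [-0.3  0.9 -0.7 -1.8  1.3 -0.5 -0.2  1.4]
[[151.93779854 145.90214296]
 [139.51049958 147.69291367]
 [136.58455469 148.04453415]
 [ 16.95825808 163.9193272 ]
 [108.59581377 150.90797296]]
[[174  15  17  17  92]
 [189  42  18  18  99]
 [ 88  80   8  23 126]] [[291.54782609  37.51304348]
 [316.62222222  80.72727273]
 [146.46349206 145.3968254 ]]
```

The fit gives the crate's rear edge at (0.484, 0.249) with a tilt of about 0.55, which agrees with the rail geometry (0.566). Gripping the handle now.

```bash
python3 -m inch '0.002 0.021 -0.02 0 0 0.01;0 0 -0.035 0 0 0;0 0 -0.035 0 0 0;0 0 -0.035 0 0 0;0 0 -0.02 0 0 0'
python3 -m inch '0 0 -0.01 0 0 0;0 0 0 0 0 0;0 0 0 0 0 0;0 0 0 0 0 0;0 0 0 0 0 0'
python3 -m inch '0 0 0 0 0 0;0 0 0 0 0 0;0 0 0 0 0 0;0 0 0 0 0 0;0 0 0 0 0 0' 0 30
python3 -m inch '0 0 0 0 0 0;0 0 0 0 0 0;0 0 0 0 0 0;0 0 0 0 0 0;0 0 0 0 0 0'
```

```text
time_s: 8.9
position: [0.4556, -0.1593, 0.0245]
orientation: [-2.204, -2.236, 0.002]
ft_force: [-0.1, 0.4, -0.0]
grip_width: 0.0524
time_s: 9.4
position: [0.4575, -0.1602, 0.0176]
orientation: [2.206, 2.235, 0.002]
ft_force: [0.3, 0.6, 1.0]
grip_width: 0.052
time_s: 9.9
position: [0.4565, -0.1602, 0.0165]
orientation: [-2.207, -2.236, 0.0]
ft_force: [0.1, -0.9, 1.0]
grip_width: 0.0238
time_s: 10.4
position: [0.4566, -0.1602, 0.0165]
orientation: [-2.207, -2.236, 0.0]
ft_force: [-1.2, -0.0, 0.3]
grip_width: 0.0237
```

```bash
python3 -m inch '0.005 0.009 0 0 0 0.01;0.005 0.009 0 0 0 0.01;0.005 0.009 0 0 0 0.01;0.005 0.009 0 0 0 0.01;0.005 0.009 0 0 0 0.01'
python3 -m inch '0.006 0.009 0 0 0 0.01;0.006 0.009 0 0 0 0.01;0.006 0.009 0 0 0 0.01;0.006 0.009 0 0 0 0.008;0.006 0.009 0 0 0 0.008'
python3 -m inch '0 0 0 0 0 0;0 0 0 0 0 0;0 0 0 0 0 0;0 0 0 0 0 0;0 0 0 0 0 0'
python3 - <<'E'
from h import *
t=pic('top','t5')
cv2.imwrite('pics/c5.png',cv2.resize(t[190:370,160:420,::-1],None,fx=2.5,fy=2.5,interpolation=cv2.INTER_CUBIC))
E
```

```text
time_s: 10.9
position: [0.4822, -0.1141, 0.0165]
orientation: [-2.149, -2.292, 0.0]
ft_force: [-1.0, -1.8, -0.1]
grip_width: 0.0238
time_s: 11.4
position: [0.5121, -0.0695, 0.0166]
orientation: [-2.096, -2.34, 0.0]
ft_force: [-0.5, -2.3, 1.6]
grip_width: 0.0241
time_s: 11.9
position: [0.5115, -0.0705, 0.0166]
orientation: [-2.098, -2.338, -0.0]
ft_force: [0.2, 0.3, -0.9]
grip_width: 0.0236
```

View pics/c5.png

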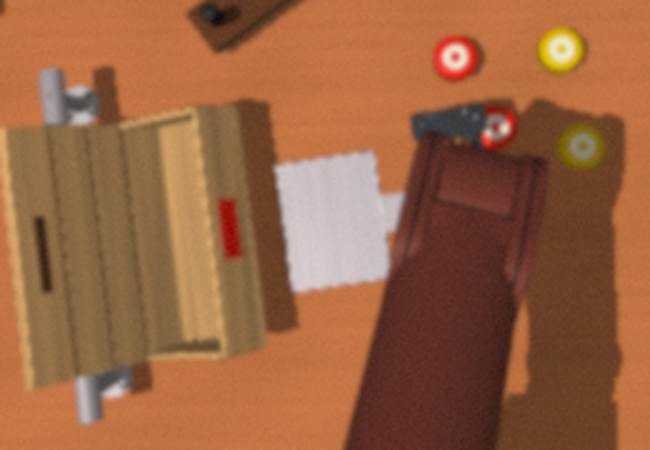

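The blade is in line with the crate, its leading edge running (276,165)–(292,292) in the crop and about square to the crate's front edge.

```bash
python3 - <<'E'
from h import *
P=lambda u,v,z: ray('top',160+u/2.5,190+v/2.5,z)
a,b=P(276,165,.004),P(292,292,.004);print((a+b)/2,np.hypot(*(b-a)[:2]),np.arctan2(*(a-b)[[1,0]]))
a,b=P(238,104,.068),P(266,346,.068);print((a+b)/2,np.hypot(*(b-a)[:2]),np.arctan2(*(a-b)[[1,0]]))
E
```

```text
[0.48937937 0.11692792 0.004     ] 0.13968383051735866 0.10628749906655553
[0.4964154  0.14217835 0.068     ] 0.25235936526491687 0.0979262075846424
```

```bash
python3 -m inch '-0.001 0.01 0 0 0 0;0 0.01 0 0 0 0;-0.001 0.01 0 0 0 0;0 0.01 0 0 0 0;-0.001 0.01 0 0 0 0'
python3 -m inch '-0.001 0.01 0 0 0 0;0 0.01 0 0 0 0;-0.001 0.01 0 0 0 0;0 0.01 0 0 0 0;-0.001 0.005 0 0 0 0'
python3 -m inch '0 0.005 0 0 0 0;0 0.005 0 0 0 0;0 0 0 0 0 0;0 0 0 0 0 0;0 0 0 0 0 0'
```

```text
time_s: 12.45
position: [0.5086, -0.019, 0.0165]
orientation: [-2.096, -2.34, -0.0]
ft_force: [-0.5, -1.1, -0.0]
grip_width: 0.0237
time_s: 12.95
position: [0.5057, 0.0262, 0.0166]
orientation: [-2.096, -2.34, -0.0]
ft_force: [0.5, -1.5, -0.1]
grip_width: 0.0238
time_s: 13.45
position: [0.5056, 0.0349, 0.0165]
orientation: [-2.097, -2.339, -0.0]
ft_force: [-0.2, 1.1, 0.5]
grip_width: 0.024
```

```bash
python3 -m inch '0 0.004 0 0 0 0;0 0.004 0 0 0 0;-0.001 0.004 0 0 0 0;0 0.001 0 0 0 0;0 0 0 0 0 0'
python3 -m inch '0 0 0 0 0 0;0 0 0 0 0 0;0 0 0 0 0 0;0 0 0 0 0 0;0 0 0 0 0 0'
python3 - <<'E'
from h import *
t=pic('top','t6'); s=pic('side','s6')
cv2.imwrite('pics/c6.png',np.vstack([cv2.resize(t[200:360,160:420,::-1],None,fx=1.8,fy=1.8,interpolation=cv2.INTER_CUBIC),cv2.resize(s[140:300,140:400,::-1],None,fx=1.8,fy=1.8,interpolation=cv2.INTER_CUBIC)]))
E
```

```text
time_s: 13.95
position: [0.5046, 0.0483, 0.0165]
orientation: [-2.096, -2.34, -0.0]
ft_force: [0.3, 1.3, -0.6]
grip_width: 0.024
time_s: 14.45
position: [0.5046, 0.0478, 0.0165]
orientation: [-2.097, -2.339, -0.0]
ft_force: [-1.1, 1.9, -0.3]
grip_width: 0.0241
```

View pics/c6.png

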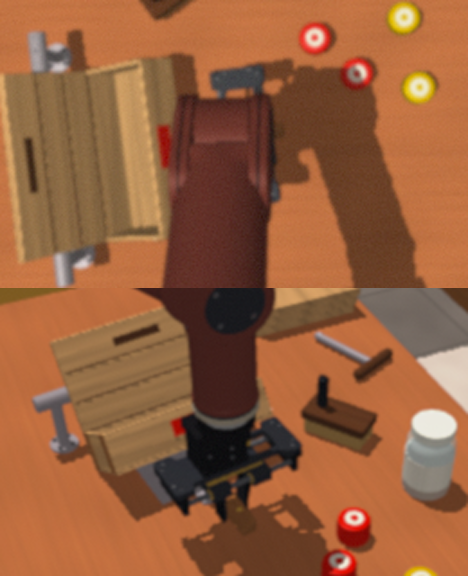

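The crate hasn't moved and no force built up, with the blade well under it. I'll release the handle and go back to the board's top edge to set the crate down.

```bash
python3 -m inch '0 0 0 0 0 0;0 0 0 0 0 0;0 0 0 0 0 0;0 0 0 0 0 0;0 0 0 0 0 0' 46 10
python3 -m inch '0 0 0.02 0 0 0;0 0 0.036 0 0 0;0 0 0.04 0 0 0;0 0 0.04 0 0 0;0 0 0.04 0 0 0'
python3 -m inch '0 0 0.04 0 0 0;0 0 0.04 0 0 0;-0.003 0.026 0 0 0 0.1325;-0.003 0.026 0 0 0 0.1325;-0.003 0.026 0 0 0 0.1325'
python3 -m inch '-0.003 0.026 0 0 0 0.1325;-0.003 0.026 0 0 0 0.1325;-0.003 0.026 0 0 0 0.1325;-0.003 0.026 0 0 0 0.1325;-0.003 0.026 0 0 0 0.1325'
python3 -m inch '-0.003 0.026 0 0 0 0.1325;-0.003 0.026 0 0 0 0.1325;-0.003 0.026 0 0 0 0.1325;-0.003 0.026 0 0 0 0.1325;0 0 0 0 0 0'
python3 -m inch '0 0 0 0 0 0;0 0 0 0 0 0;0 0 0 0 0 0;0 0 0 0 0 0;0 0 0 0 0 0'
```

```text
time_s: 15.05
position: [0.5046, 0.0477, 0.0165]
orientation: [2.097, 2.339, -0.0]
ft_force: [-0.2, 0.6, -0.2]
grip_width: 0.04
time_s: 15.55
position: [0.5044, 0.0476, 0.1942]
orientation: [2.098, 2.339, 0.0]
ft_force: [0.2, 0.5, -0.2]
grip_width: 0.0398
time_s: 16.05
position: [0.4955, 0.1266, 0.2729]
orientation: [1.587, 2.711, 0.001]
ft_force: [0.7, 0.2, -0.2]
grip_width: 0.0399
time_s: 16.55
position: [0.4804, 0.2568, 0.2725]
orientation: [-0.619, -3.08, 0.0]
ft_force: [0.6, 0.2, -0.4]
grip_width: 0.0397
time_s: 17.05
position: [0.4668, 0.3637, 0.2717]
orientation: [0.215, -3.133, -0.001]
ft_force: [-0.5, 0.5, -0.9]
grip_width: 0.0396
time_s: 17.55
position: [0.4688, 0.3593, 0.2727]
orientation: [-0.2, 3.135, 0.0]
ft_force: [-0.3, 0.2, -0.3]
grip_width: 0.0399
```

```bash
python3 -m inch '0 -0.004 -0.02 0 0 0;0 0 -0.02 0 0 0;0 0 -0.02 0 0 0;0 0 -0.02 0 0 0;0 0 -0.01 0 0 0' 56
python3 -m inch '0 0 -0.005 0 0 0;0 0 -0.005 0 0 0;0 0 -0.005 0 0 0;0 0 -0.005 0 0 0;0 0 -0.005 0 0 0'
python3 -m inch '0 0 0 0 0 0;0 0 0 0 0 0;0 0 0 0 0 0;0 0 0 0 0 0;0 0 0 0 0 0'
python3 - <<'E'
from h import *
s=pic('side','s7'); t=pic('top','t7')
cv2.imwrite('pics/c7.png',np.vstack([cv2.resize(t[200:360,160:420,::-1],None,fx=1.8,fy=1.8,interpolation=cv2.INTER_CUBIC),cv2.resize(s[120:300,140:400,::-1],None,fx=1.8,fy=1.7,interpolation=cv2.INTER_CUBIC)]))
E
```

```text
time_s: 18.05
position: [0.468, 0.3552, 0.1809]
orientation: [0.201, -3.134, 0.002]
ft_force: [-0.1, -0.0, -0.9]
grip_width: 0.0489
time_s: 18.55
position: [0.4688, 0.3559, 0.1575]
orientation: [-0.201, 3.135, 0.001]
ft_force: [-0.7, 0.0, -0.1]
grip_width: 0.0485
time_s: 19.05
position: [0.4687, 0.3559, 0.1577]
orientation: [-0.201, 3.135, 0.0]
ft_force: [-0.3, -0.6, 0.2]
grip_width: 0.0488
```

View pics/c7.png

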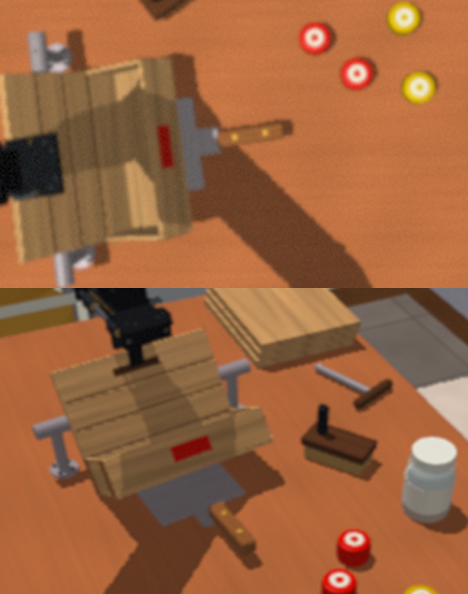

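Fingers are around the board and the blade is visible under the crate's front. Easing it down along the reverse arc.

```bash
python3 -m inch '0 0 0 0 0 0;0 0 0 0 0 0;0.001 -0.003 0 0 0 0;0.001 -0.004 0.001 0 0 0;0.001 -0.004 0.002 0 0 0' 46
python3 -m inch '0.001 -0.005 0.002 0 0 0;0.001 -0.005 0.002 0 0 0;0.001 -0.005 0.002 0 0 0;0.001 -0.005 0.002 0 0 0;0.001 -0.005 0.002 0 0 0'
python3 -m inch '0.001 -0.005 0.002 0 0 0;0 -0.005 0.002 0 0 0;0.001 -0.005 0.002 0 0 0;0 -0.005 0.002 0 0 0;0.001 -0.005 0.002 0 0 0'
python3 -m inch '0.001 -0.005 0.001 0 0 0;0 -0.005 0.001 0 0 0;0.001 -0.005 0.001 0 0 0;0 -0.005 0.001 0 0 0;0.001 -0.005 0.001 0 0 0'
python3 - <<'E'
from h import *
s=pic('side','s8')
cv2.imwrite('pics/c8.png',cv2.resize(s[120:300,140:400,::-1],None,fx=1.8,fy=1.8,interpolation=cv2.INTER_CUBIC))
E
```

```text
time_s: 19.65
position: [0.4718, 0.3442, 0.1605]
orientation: [0.201, -3.135, 0.001]
ft_force: [0.2, 0.0, -0.0]
grip_width: 0.04
time_s: 20.15
position: [0.4768, 0.3193, 0.1707]
orientation: [-0.201, 3.135, -0.0]
ft_force: [0.9, 0.4, 0.4]
grip_width: 0.0403
time_s: 20.65
position: [0.4796, 0.2944, 0.1807]
orientation: [0.201, -3.135, 0.0]
ft_force: [0.4, -0.2, 0.6]
grip_width: 0.0401
time_s: 21.15
position: [0.4826, 0.2694, 0.1856]
orientation: [0.201, -3.135, 0.0]
ft_force: [-0.1, -0.2, -0.0]
grip_width: 0.0404
```

View pics/c8.png

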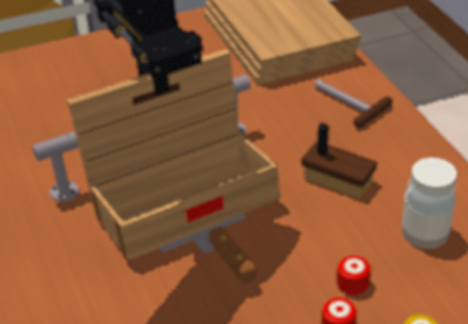

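```bash
python3 -m inch '0 -0.005 0 0 0 0;0.001 -0.005 0 0 0 0;0 -0.005 0 0 0 0;0.001 -0.004 0 0 0 0;0 0 0 0 0 0'
python3 -m inch '0 0 0 0 0 0;0 0 0 0 0 0;0 0 0.02 0 0 0;0 0 0.03 0 0 0;0 0 0.03 0 0 0'
python3 -m inch '0 0 0.02 0 0 0;0.009 -0.02 0.01 0 0 -0.115;0.009 -0.028 0 0 0 -0.115;0.009 -0.028 0 0 0 -0.115;0.009 -0.028 0 0 0 -0.115' 70
python3 -m inch '0.009 -0.028 0 0 0 -0.115;0.009 -0.028 0 0 0 -0.115;0.009 -0.028 0 0 0 -0.115;0.009 -0.028 0 0 0 -0.115;0.009 -0.028 0 0 0 -0.115'
python3 -m inch '0.009 -0.028 0 0 0 -0.115;0.009 -0.028 0 0 0 -0.115;0.009 -0.028 0 0 0 -0.115;0.005 -0.02 0 0 0 -0.115;0.003 -0.011 0 0 0 -0.115'
python3 -m inch '0 0 0 0 0 0;0 0 0 0 0 0;0 0 0 0 0 0;0 0 0 0 0 0;0 0 0 0 0 0'
cat >> h.py <<'E'
def cheeses(im,z=.038):
    hs=cv2.cvtColor(im,cv2.COLOR_RGB2HSV); h,s,v=cv2.split(hs)
    out=[]
    for n,m in(('red',((h<5)|(h>174))&(s>190)&(v>70)),('yel',(h>22)&(h<35)&(s>150)&(v>70))):
        k,_,st,ce=cv2.connectedComponentsWithStats(cv2.morphologyEx(m.astype(np.uint8),cv2.MORPH_CLOSE,np.ones((7,7))))
        for i in range(1,k):
            if 60<st[i,4]<600: x,y,w,hh=st[i,:4]; out.append((n,int(st[i,4]),np.round(ce[i]).tolist(),np.round(ray('top',*ce[i],z)[:2],3).tolist(),np.round(ray('top',x+w/2-.5,y+hh/2-.5,z)[:2],3).tolist()))
    return out
E
python3 - <<'E'
from h import *
for c in cheeses(pic('top','t9')): print(c)
s=pic('side','s9'); t=cv2.imread('pics/t9.png')
cv2.imwrite('pics/c9.png',np.vstack([cv2.resize(t[190:350,160:420],None,fx=1.8,fy=1.8,interpolation=cv2.INTER_CUBIC),cv2.resize(s[130:290,140:400,::-1],None,fx=1.8,fy=1.8,interpolation=cv2.INTER_CUBIC)]))
E
```

```text
time_s: 21.7
position: [0.4849, 0.2501, 0.1856]
orientation: [-0.2, 3.135, -0.0]
ft_force: [0.3, 0.1, 0.3]
grip_width: 0.0399
time_s: 22.2
position: [0.4843, 0.2509, 0.2662]
orientation: [0.202, -3.134, 0.001]
ft_force: [0.3, 0.8, 0.2]
grip_width: 0.0399
time_s: 22.7
position: [0.5209, 0.1461, 0.2957]
orientation: [0.525, 3.097, 0.0]
ft_force: [0.4, -0.7, 0.3]
grip_width: 0.0602
time_s: 23.2
position: [0.5659, 0.006, 0.2957]
orientation: [1.382, 2.821, 0.0]
ft_force: [0.6, -0.6, -0.6]
grip_width: 0.0611
time_s: 23.7
position: [0.6008, -0.1103, 0.2955]
orientation: [2.128, 2.311, -0.001]
ft_force: [0.5, 0.9, -0.6]
grip_width: 0.0603
time_s: 24.2
position: [0.6007, -0.1074, 0.2956]
orientation: [-2.118, -2.32, -0.001]
ft_force: [-0.1, 0.7, -0.3]
grip_width: 0.0609
('red', 76, [332.0, 221.0], [0.647, -0.048], [0.647, -0.05])
```

View pics/c9.png

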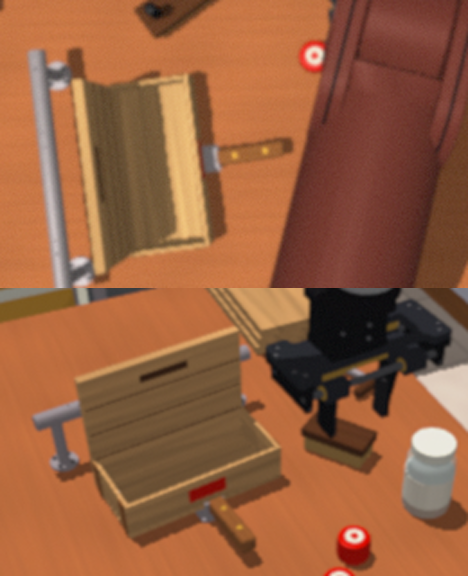

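The crate stands flat on the blade with its handle pointing forward. The upper red cheese has been knocked to pixel (334,221), about (0.648, -0.049). I'll take the lower red one first, at (0.5925, -0.116).

```bash
python3 -m inch '-0.008 -0.009 -0.036 0 0 0;0 0 -0.04 0 0 0;0 0 -0.04 0 0 0;0 0 -0.04 0 0 0;0 0 -0.04 0 0 0'
python3 -m inch '0 0 -0.04 0 0 0;0 0 -0.03 0 0 0;0 0 -0.02 0 0 0;0 0 0 0 0 0;0 0 0 0 0 0'
python3 -m inch '0 0 0 0 0 0;0 0 0 0 0 0;0 0 0 0 0 0;0 0 0 0 0 0;0 0 0 0 0 0' 30 20
python3 -m inch '0 0 0.01 0 0 0;0 0 0.04 0 0 0;0 0 0.04 0 0 0;0 0 0.04 0 0 0;0 0 0 0 0 0'
```

```text
time_s: 24.8
position: [0.5926, -0.1169, 0.0982]
orientation: [2.12, 2.318, 0.001]
ft_force: [0.8, 0.6, 0.0]
grip_width: 0.0607
time_s: 25.3
position: [0.5928, -0.1174, 0.01]
orientation: [2.12, 2.318, -0.0]
ft_force: [-0.0, -0.9, -0.3]
grip_width: 0.0609
time_s: 25.8
position: [0.5934, -0.1172, 0.0107]
orientation: [2.12, 2.317, 0.002]
ft_force: [-1.8, 0.8, 7.7]
grip_width: 0.0475
time_s: 26.3
position: [0.5955, -0.1183, 0.1457]
orientation: [2.117, 2.313, 0.009]
ft_force: [0.5, -0.6, -0.2]
grip_width: 0.0475
```

```bash
python3 - <<'E'
from h import *
from scipy.optimize import least_squares
# crate flat on blade, c9 crop: scale 1.8 offset 160,190
loc=np.array([[.065,.125,.2],[.065,-.125,.2],[-.065,.125,.06],[-.065,-.125,.06]])
px=np.array([[93,277],[74,83],[209,243],[188,75]])/1.8+[160,190]
f=lambda q,l: lean(np.r_[q,0],l)+[0,0,.004]
r=least_squares(lambda q:(proj('top',f(q,loc))-px).ravel(),[.484,.25,1.69]);print('rear',r.x,np.round(r.fun,1))
print(f(r.x,np.array([[-.02,y,0] for y in(.07,0,-.07)])))
lp=np.array([[-.143,0,.044],[-.243,0,.044]])
print('handle ends',[ray('top',160+u/1.8,190+v/1.8,.044) for u,v in((219,155),(291,147))])
E
```

```text
rear [0.48288874 0.24713798 1.6785705 ] [ 1.  -0.8 -1.1 -1.4  0.3  2.3 -0.2  0.1]
[[0.42243796 0.15510155 0.004     ]
 [0.49203182 0.16263115 0.004     ]
 [0.56162568 0.17016074 0.004     ]]
handle ends [array([0.50373916, 0.09017174, 0.044     ]), array([ 0.51272514, -0.01608545,  0.044     ])]
```

```bash
python3 -m inch '-0.007 0.036 0.002 0 0 0;-0.007 0.036 0.001 0 0 0;-0.007 0.036 0 0 0 0;-0.007 0.036 0 0 0 0;-0.007 0.036 0 0 0 0'
python3 -m inch '-0.006 0.036 0 0 0 0;-0.006 0.036 0 0 0 0;-0.006 0.034 0 0 0 0;0 0 0 0 0 0;0 0 0 0 0 0'
python3 -m inch '0 0 -0.03 0 0 0;0 0 -0.03 0 0 0;0 0 -0.03 0 0 0;0 0 -0.02 0 0 0;0 0 -0.01 0 0 0'
python3 -m inch '0 0 0 0 0 0;0 0 0 0 0 0;0 0 0 0 0 0;0 0 0 0 0 0;0 0 0 0 0 0' 66
python3 -m inch '0 0 0.02 0 0 0;0 0 0.04 0 0 0;0 0 0.04 0 0 0;0 0 0.04 0 0 0;0 0 0.02 0 0 0'
```

```text
time_s: 26.8
position: [0.5569, 0.0642, 0.1426]
orientation: [-2.12, -2.318, -0.0]
ft_force: [0.5, -0.4, -0.7]
grip_width: 0.0476
time_s: 27.3
position: [0.5393, 0.1693, 0.1425]
orientation: [-2.118, -2.32, 0.001]
ft_force: [1.4, -0.6, -0.9]
grip_width: 0.0472
time_s: 27.8
position: [0.5389, 0.1666, 0.0209]
orientation: [-2.123, -2.315, 0.004]
ft_force: [-0.3, -0.5, 0.4]
grip_width: 0.0472
time_s: 28.3
position: [0.54, 0.1691, 0.0232]
orientation: [2.12, 2.318, 0.002]
ft_force: [-0.2, -0.5, -0.3]
grip_width: 0.0574
time_s: 28.8
position: [0.541, 0.169, 0.1865]
orientation: [2.12, 2.317, 0.007]
ft_force: [0.9, -0.4, 1.0]
grip_width: 0.0575
```

```bash
python3 -m inch '0.015 -0.031 0 0 0 -0.121;0.015 -0.031 0 0 0 -0.121;0.015 -0.031 0 0 0 -0.121;0.015 -0.031 0 0 0 -0.121;0.015 -0.031 0 0 0 -0.121' 70
python3 -m inch '0.015 -0.031 0 0 0 -0.121;0.015 -0.036 0 0 0 -0.121;0 0 0 0 0 0;0 0 0 0 0 0;0 0 0 0 0 0'
python3 - <<'E'
from h import *
for c in cheeses(cv2.imread('pics/t7.png')[:,:,::-1]): print(c)
print('now')
for c in cheeses(pic('top','t10')): print(c)
pic('side','s10')
E
```

```text
time_s: 29.3
position: [0.6151, 0.0128, 0.183]
orientation: [-2.718, -1.575, -0.001]
ft_force: [0.7, 0.4, -0.1]
grip_width: 0.0609
time_s: 29.8
position: [0.6446, -0.0519, 0.1825]
orientation: [-2.884, -1.245, -0.0]
ft_force: [0.1, 0.9, 0.1]
grip_width: 0.061
('red', 118, [335.0, 221.0], [0.647, -0.056], [0.647, -0.055])
('red', 113, [358.0, 241.0], [0.592, -0.114], [0.592, -0.115])
('red', 120, [251.0, 281.0], [0.492, 0.172], [0.493, 0.172])
('yel', 234, [384.0, 210.0], [0.673, -0.186], [0.673, -0.186])
('yel', 227, [392.0, 248.0], [0.57, -0.205], [0.569, -0.206])
now
('red', 109, [253.0, 262.0], [0.543, 0.168], [0.541, 0.168])
('yel', 223, [383.0, 210.0], [0.673, -0.185], [0.673, -0.186])
('yel', 222, [392.0, 248.0], [0.569, -0.204], [0.569, -0.203])
```

```bash
python3 -m inch '0.002 -0.004 -0.03 0 0 0;0 0 -0.04 0 0 0;0 0 -0.04 0 0 0;0 0 -0.035 0 0 0;0 0 -0.027 0 0 0'
python3 -m inch '0 0 0 0 0 0;0 0 0 0 0 0;0 0 0 0 0 0;0 0 0 0 0 0;0 0 0 0 0 0' 30 20
python3 -m inch '0 0 0.01 0 0 0;0 0 0.04 0 0 0;0 0 0.04 0 0 0;0 0 0.04 0 0 0;0 0 0.01 0 0 0'
```

```text
time_s: 30.4
position: [0.6457, -0.0554, 0.0084]
orientation: [-2.883, -1.245, 0.002]
ft_force: [0.5, 0.0, -0.8]
grip_width: 0.0609
time_s: 30.9
position: [0.6477, -0.0571, 0.0122]
orientation: [2.885, 1.242, 0.004]
ft_force: [0.1, 0.2, 6.6]
grip_width: 0.0473
time_s: 31.4
position: [0.6487, -0.0582, 0.1562]
orientation: [2.884, 1.24, 0.01]
ft_force: [-0.2, -0.3, -0.1]
grip_width: 0.0477
```

```bash
python3 -m inch '-0.024 0.024 0 0 0 0.098;-0.024 0.024 0 0 0 0.098;-0.024 0.024 0 0 0 0.098;-0.024 0.024 0 0 0 0.098;-0.024 0.024 0 0 0 0.098'
python3 -m inch '-0.024 0.024 0 0 0 0.098;-0.024 0.024 0 0 0 0.098;-0.024 0.024 0 0 0 0.098;-0.024 0.022 0 0 0 0.098;0 0 0 0 0 0'
python3 -m inch '0 0 0 0 0 0;0 0 -0.03 0 0 0;0 0 -0.03 0 0 0;0 0 -0.03 0 0 0;0 0 -0.025 0 0 0'
```

```text
time_s: 31.9
position: [0.5254, 0.0635, 0.1506]
orientation: [-2.494, -1.909, 0.0]
ft_force: [0.1, 0.7, -0.0]
grip_width: 0.0476
time_s: 32.4
position: [0.4276, 0.1596, 0.1505]
orientation: [-2.068, -2.362, -0.0]
ft_force: [-0.0, -0.8, -0.6]
grip_width: 0.0476
time_s: 32.9
position: [0.4313, 0.1553, 0.0343]
orientation: [2.083, 2.351, -0.001]
ft_force: [0.4, -0.1, -1.4]
grip_width: 0.0476
```

```bash
python3 -m inch '0 0 -0.01 0 0 0;0 0 0 0 0 0;0 0 0 0 0 0;0 0 0 0 0 0;0 0 0 0 0 0'
python3 -m inch '0 0 0 0 0 0;0 0 0 0 0 0;0 0 0 0 0 0;0 0 0 0 0 0;0 0 0.01 0 0 0' 66
python3 -m inch '0 0 0.03 0 0 0;0 0 0.04 0 0 0;0 0 0.04 0 0 0;0 0 0.04 0 0 0;0.015 -0.04 0 0 0 0'
python3 -m inch '0.015 -0.04 0 0 0 0;0.015 -0.04 0 0 0 0;0.015 -0.04 0 0 0 0;0.015 -0.04 0 0 0 0;0.015 -0.04 0 0 0 0' 70
python3 -m inch '0.015 -0.04 0 0 0 0;0.015 -0.04 0 0 0 0;0.017 -0.04 0 0 0 0;0 0 0 0 0 0;0 0 0 0 0 0'
python3 - <<'E'
from h import *
for c in cheeses(pic('top','t11')): print(c)
t=cv2.imread('pics/t11.png')
pic('side','s11')
E
```

```text
time_s: 33.4
position: [0.4314, 0.1573, 0.0266]
orientation: [2.08, 2.355, 0.003]
ft_force: [0.1, -0.6, -1.0]
grip_width: 0.0476
time_s: 33.9
position: [0.4299, 0.1563, 0.035]
orientation: [-2.079, -2.355, 0.004]
ft_force: [-0.1, 0.9, 0.7]
grip_width: 0.057
time_s: 34.4
position: [0.4473, 0.1215, 0.191]
orientation: [2.071, 2.361, 0.013]
ft_force: [1.0, 0.1, -1.1]
grip_width: 0.0572
time_s: 34.9
position: [0.521, -0.0848, 0.1866]
orientation: [2.079, 2.355, 0.002]
ft_force: [0.6, 1.1, -0.3]
grip_width: 0.0611
time_s: 35.4
position: [0.5671, -0.2049, 0.1857]
orientation: [-2.083, -2.351, 0.002]
ft_force: [-0.2, 0.4, 0.7]
grip_width: 0.0607
('red', 104, [253.0, 262.0], [0.542, 0.168], [0.541, 0.168])
('red', 109, [258.0, 303.0], [0.434, 0.156], [0.433, 0.159])
('yel', 141, [381.0, 210.0], [0.672, -0.179], [0.673, -0.18])
```

Both reds are in the crate. Now the near yellow into the tub.

```bash
python3 -m inch '0.002 0 -0.036 0 0 0;0 0 -0.04 0 0 0;0 0 -0.04 0 0 0;0 0 -0.035 0 0 0;0 0 -0.025 0 0 0'
python3 -m inch '0 0 0 0 0 0;0 0 0 0 0 0;0 0 0 0 0 0;0 0 0 0 0 0;0 0 0 0 0 0' 30 20
python3 -m inch '0 0 0.01 0 0 0;0 0 0.04 0 0 0;0 0 0.04 0 0 0;0 0 0.03 0 0 0;-0.008 -0.037 0 0 0 -0.04'
python3 -m inch '-0.008 -0.037 0 0 0 -0.04;-0.008 -0.038 0 0 0 -0.04;-0.008 -0.038 0 0 0 -0.04;-0.008 -0.038 0 0 0 -0.04;0 0 0 0 0 0'
python3 -m inch '0 0 0 0 0 0;0 0 -0.03 0 0 0;0 0 -0.03 0 0 0;0 0 -0.03 0 0 0;0 0 -0.015 0 0 0'
```

```text
time_s: 36.0
position: [0.5692, -0.1999, 0.0078]
orientation: [-2.074, -2.357, -0.001]
ft_force: [-0.1, 0.5, -0.5]
grip_width: 0.0609
time_s: 36.5
position: [0.5708, -0.203, 0.0112]
orientation: [2.078, 2.354, 0.003]
ft_force: [-1.7, 2.7, 7.5]
grip_width: 0.0469
time_s: 37.0
position: [0.5663, -0.2361, 0.1343]
orientation: [2.114, 2.318, 0.009]
ft_force: [1.0, -0.2, -1.0]
grip_width: 0.0475
time_s: 37.5
position: [0.5257, -0.3979, 0.1311]
orientation: [2.312, 2.123, -0.005]
ft_force: [0.5, 0.0, -0.2]
grip_width: 0.0476
time_s: 38.0
position: [0.5298, -0.3886, 0.0224]
orientation: [-2.299, -2.136, -0.0]
ft_force: [0.0, -0.1, -1.0]
grip_width: 0.0475
```

```bash
python3 -m inch '0 0 0 0 0 0;0 0 0 0 0 0;0 0 0 0 0 0;0 0 0 0 0 0;0 0 0.01 0 0 0' 66
python3 -m inch '0 0 0.04 0 0 0;0 0 0.04 0 0 0;0 0 0.03 0 0 0;0.024 0.034 0 0 0 0;0.024 0.034 0 0 0 0'
python3 -m inch '0.024 0.034 0 0 0 0;0.024 0.034 0 0 0 0;0.024 0.034 0 0 0 0;0.023 0.033 0 0 0 0;0 0 0 0 0 0' 70
python3 -m inch '0 0 0 0 0 0;0 0 0 0 0 0;0 0 0 0 0 0;0 0 0 0 0 0;0 0 0 0 0 0'
python3 - <<'E'
from h import *
for c in cheeses(pic('top','t12')): print(c)
E
```

```text
time_s: 38.5
position: [0.5294, -0.3909, 0.0347]
orientation: [-2.304, -2.135, 0.0]
ft_force: [-0.2, 0.6, 0.4]
grip_width: 0.0572
time_s: 39.0
position: [0.5779, -0.3244, 0.1475]
orientation: [2.306, 2.129, 0.003]
ft_force: [1.3, 0.1, -0.4]
grip_width: 0.0575
time_s: 39.5
position: [0.6767, -0.1805, 0.1448]
orientation: [-2.293, -2.146, -0.004]
ft_force: [0.8, 0.4, -0.2]
grip_width: 0.0607
time_s: 40.0
position: [0.6723, -0.189, 0.1448]
orientation: [2.306, 2.134, 0.0]
ft_force: [0.2, 0.1, -0.4]
grip_width: 0.0608
('red', 106, [253.0, 263.0], [0.542, 0.167], [0.541, 0.168])
('red', 101, [258.0, 303.0], [0.434, 0.157], [0.433, 0.159])
('yel', 273, [463.0, 261.0], [0.531, -0.39], [0.531, -0.389])
```

```bash
python3 -m inch '0.001 0.002 -0.036 0 0 0;0 0 -0.04 0 0 0;0 0 -0.035 0 0 0;0 0 -0.024 0 0 0;0 0 0 0 0 0'
python3 -m inch '0 0 0 0 0 0;0 0 0 0 0 0;0 0 0 0 0 0;0 0 0 0 0 0;0 0 0 0 0 0' 30 20
python3 -m inch '0 0 0.01 0 0 0;0 0 0.04 0 0 0;0 0 0.04 0 0 0;0 0 0.03 0 0 0;0 0 0 0 0 0'
python3 -m inch '-0.03 -0.0245 0 0 0 0;-0.03 -0.0245 0 0 0 0;-0.03 -0.0245 0 0 0 0;-0.03 -0.0245 0 0 0 0;-0.03 -0.0245 0 0 0 0'
python3 -m inch '-0.031 -0.0245 0 0 0 0;-0.031 -0.0245 0 0 0 0;-0.031 -0.0245 0 0 0 0;0 0 0 0 0 0;0 0 0 0 0 0'
python3 -m inch '0 0 0 0 0 0;0 0 -0.03 0 0 0;0 0 -0.03 0 0 0;0 0 -0.03 0 0 0;0 0 -0.015 0 0 0'
```

```text
time_s: 40.55
position: [0.6713, -0.1853, 0.0058]
orientation: [-2.301, -2.132, 0.005]
ft_force: [-0.5, 0.9, 0.7]
grip_width: 0.0609
time_s: 41.05
position: [0.6747, -0.1868, 0.0115]
orientation: [2.303, 2.134, 0.002]
ft_force: [-0.5, 0.3, 7.8]
grip_width: 0.0476
time_s: 41.55
position: [0.6758, -0.1875, 0.1355]
orientation: [2.3, 2.131, 0.007]
ft_force: [0.4, -1.2, -0.8]
grip_width: 0.0472
time_s: 42.05
position: [0.5222, -0.3092, 0.1295]
orientation: [-2.304, -2.135, -0.001]
ft_force: [0.0, -0.5, -0.7]
grip_width: 0.0476
time_s: 42.55
position: [0.4299, -0.3826, 0.1297]
orientation: [-2.307, -2.133, -0.002]
ft_force: [1.4, 0.3, -1.5]
grip_width: 0.047
time_s: 43.05
position: [0.4309, -0.3801, 0.022]
orientation: [-2.299, -2.136, 0.001]
ft_force: [-0.2, 0.3, -0.1]
grip_width: 0.0478
```

```bash
python3 -m inch '0 0 0 0 0 0;0 0 0 0 0 0;0 0 0 0 0 0;0 0 0 0 0 0;0 0 0.01 0 0 0' 66
python3 -m inch '0 0 0.04 0 0 0;0 0 0.04 0 0 0;0 0 0.03 0 0 0;0.008 0.041 0 0 0 0.018;0.008 0.041 0 0 0 0.018'
python3 -m inch '0.008 0.041 0 0 0 0.018;0.008 0.041 0 0 0 0.018;0.008 0.041 0 0 0 0.018;0 0 0 0 0 0.045;0 0 0 0 0 0.045' 
python3 -m inch '0 0 0 0 0 0;0 0 0 0 0 0;0 0 0 0 0 0;0 0 0 0 0 0;0 0 0 0 0 0'
python3 - <<'E'
from h import *
t=pic('top','t13'); s=pic('side','s13')
for c in cheeses(t): print(c)
cv2.imwrite('pics/c13.png',np.vstack([cv2.resize(t[140:360,160:510,::-1],(720,453),interpolation=cv2.INTER_CUBIC)]))
cv2.imwrite('pics/c13s.png',s[:,:,::-1])
E
```

```text
time_s: 43.55
position: [0.4305, -0.3819, 0.0348]
orientation: [-2.304, -2.135, -0.0]
ft_force: [-0.7, 0.8, 0.5]
grip_width: 0.0573
time_s: 44.05
position: [0.4466, -0.3011, 0.1464]
orientation: [2.267, 2.171, 0.002]
ft_force: [-0.0, 0.1, 0.5]
grip_width: 0.0576
time_s: 44.55
position: [0.4714, -0.1753, 0.1454]
orientation: [-2.096, -2.34, -0.003]
ft_force: [0.1, -1.2, -1.2]
grip_width: 0.0573
time_s: 45.05
position: [0.4705, -0.1775, 0.1445]
orientation: [-2.104, -2.333, 0.0]
ft_force: [-0.8, 1.1, 0.3]
grip_width: 0.0573
('red', 105, [253.0, 263.0], [0.542, 0.168], [0.541, 0.168])
('red', 111, [258.0, 303.0], [0.434, 0.156], [0.433, 0.159])
('yel', 279, [462.0, 261.0], [0.531, -0.389], [0.531, -0.389])
('yel', 129, [464.0, 299.0], [0.43, -0.389], [0.433, -0.388])
```

View pics/c13.png

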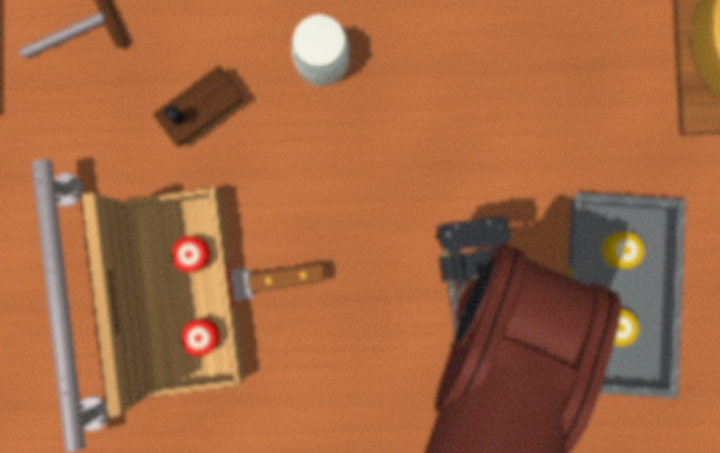

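All four cheeses are in their places, and the handle is centred near crop (290,276). Next I grip the handle and draw it out.

```bash
python3 - <<'E'
from h import *
for u,v in((247,283),(332,268)): print(ray('top',160+u/2.057,140+v/2.057,.044))
E
python3 -m inch '0.006 0.036 0 0 0 0;0.006 0.036 0 0 0 0;0.006 0.036 0 0 0 0;0.006 0.036 0 0 0 0;0.006 0.036 0 0 0 0'
python3 -m inch '0.007 0.034 0 0 0 0;0 0 0 0 0 0;0 0 0 0 0 0;0 0 -0.03 0 0 0;0 0 -0.03 0 0 0'
python3 -m inch '0 0 -0.03 0 0 0;0 0 -0.02 0 0 0;0 0 -0.018 0 0 0;0 0 0 0 0 0;0 0 0 0 0 0'
python3 -m inch '0 0 0 0 0 0;0 0 0 0 0 0;0 0 0 0 0 0;0 0 0 0 0 0;0 0 0 0 0 0'
```

```text
[0.49997345 0.09446912 0.044     ]
[ 0.5163832  -0.01547676  0.044     ]
time_s: 45.65
position: [0.5007, 0.0043, 0.1447]
orientation: [-2.103, -2.333, -0.001]
ft_force: [0.0, -0.4, 1.0]
grip_width: 0.0575
time_s: 46.15
position: [0.5083, 0.0357, 0.0845]
orientation: [2.104, 2.332, 0.003]
ft_force: [-0.8, 1.2, -0.7]
grip_width: 0.0575
time_s: 46.65
position: [0.5077, 0.0355, 0.017]
orientation: [2.105, 2.332, -0.001]
ft_force: [0.7, -0.1, 0.2]
grip_width: 0.0574
time_s: 47.15
position: [0.5077, 0.037, 0.0167]
orientation: [-2.103, -2.334, -0.001]
ft_force: [-0.4, 0.1, 0.3]
grip_width: 0.0578
```

```bash
python3 -m inch '0 0 0 0 0 0;0 0 0 0 0 0;0 0 0 0 0 0;0 0 0 0 0 0;0 0 0 0 0 0' 0 45
python3 -m inch '0 0 0 0 0 0;0 0 0 0 0 0;0 -0.001 0 0 0 0;0 -0.001 0 0 0 0;0 -0.002 0 0 0 0'
python3 -m inch '0.0005 -0.003 0 0 0 0;0.0005 -0.004 0 0 0 0;0.0005 -0.005 0 0 0 0;0.0005 -0.005 0 0 0 0;0.0005 -0.005 0 0 0 0'
python3 -m inch '0.0005 -0.005 0 0 0 0;0.0005 -0.005 0 0 0 0;0.0005 -0.005 0 0 0 0;0.0005 -0.004 0 0 0 0;0.0005 -0.003 0 0 0 0'
python3 - <<'E'
from h import *
t=pic('top','t14')
for c in cheeses(t): print(c)
E
```

```text
time_s: 47.65
position: [0.5075, 0.0368, 0.0165]
orientation: [-2.103, -2.334, 0.0]
ft_force: [-0.7, -1.1, 0.9]
grip_width: 0.0254
time_s: 48.15
position: [0.5075, 0.0342, 0.0165]
orientation: [-2.101, -2.334, -0.001]
ft_force: [-1.5, 4.5, -0.3]
grip_width: 0.0236
time_s: 48.65
position: [0.5101, 0.0104, 0.0165]
orientation: [-2.103, -2.333, -0.0]
ft_force: [-1.8, 4.2, -0.7]
grip_width: 0.0236
time_s: 49.15
position: [0.5125, -0.0116, 0.0165]
orientation: [-2.103, -2.333, 0.0]
ft_force: [-0.4, 4.0, -0.9]
grip_width: 0.0235
('red', 101, [270.0, 260.0], [0.548, 0.12], [0.546, 0.121])
('red', 74, [272.0, 300.0], [0.441, 0.117], [0.44, 0.114])
('yel', 272, [463.0, 261.0], [0.531, -0.389], [0.531, -0.389])
('yel', 281, [460.0, 298.0], [0.433, -0.378], [0.433, -0.377])
```

The crate rides along (the cheese moved 48 mm against 48 mm pulled). Drawing the remaining ~58 mm.

```bash
python3 -m inch '0.0005 -0.003 0 0 0 0;0.0005 -0.005 0 0 0 0;0.0005 -0.005 0 0 0 0;0.0005 -0.005 0 0 0 0;0.0005 -0.005 0 0 0 0'
python3 -m inch '0.0005 -0.005 0 0 0 0;0.0005 -0.005 0 0 0 0;0.0005 -0.005 0 0 0 0;0.0005 -0.005 0 0 0 0;0.0005 -0.005 0 0 0 0'
python3 -m inch '0.0005 -0.004 0 0 0 0;0.0005 -0.003 0 0 0 0;0 -0.002 0 0 0 0;0 -0.001 0 0 0 0;0 0 0 0 0 0'
python3 -m inch '0 0 0 0 0 0;0 0 0 0 0 0;0 0 0 0 0 0;0 0 0 0 0 0;0 0 0 0 0 0'
python3 - <<'E'
from h import *
t=pic('top','t15');s=pic('side','s15')
for c in cheeses(t): print(c)
cv2.imwrite('pics/c15.png',np.vstack([cv2.resize(t[200:360,160:420,::-1],None,fx=1.8,fy=1.8,interpolation=cv2.INTER_CUBIC),cv2.resize(s[140:300,140:400,::-1],None,fx=1.8,fy=1.8,interpolation=cv2.INTER_CUBIC)]))
E
```

```text
time_s: 49.7
position: [0.5151, -0.0347, 0.0165]
orientation: [-2.103, -2.334, 0.0]
ft_force: [-0.5, 3.6, -1.4]
grip_width: 0.0237
time_s: 50.2
position: [0.5176, -0.0596, 0.0165]
orientation: [-2.103, -2.334, 0.0]
ft_force: [-0.6, 3.3, -1.8]
grip_width: 0.0232
time_s: 50.7
position: [0.5187, -0.0695, 0.0166]
orientation: [2.103, 2.333, -0.0]
ft_force: [-0.5, 1.3, -1.8]
grip_width: 0.024
time_s: 51.2
position: [0.5187, -0.0695, 0.0166]
orientation: [2.103, 2.334, -0.0]
ft_force: [0.1, 0.4, -2.2]
grip_width: 0.0233
('red', 103, [292.0, 257.0], [0.554, 0.063], [0.552, 0.063])
('red', 120, [296.0, 297.0], [0.447, 0.053], [0.445, 0.053])
('yel', 271, [463.0, 261.0], [0.531, -0.39], [0.531, -0.389])
('yel', 281, [460.0, 298.0], [0.433, -0.378], [0.433, -0.377])
```

View pics/c15.png

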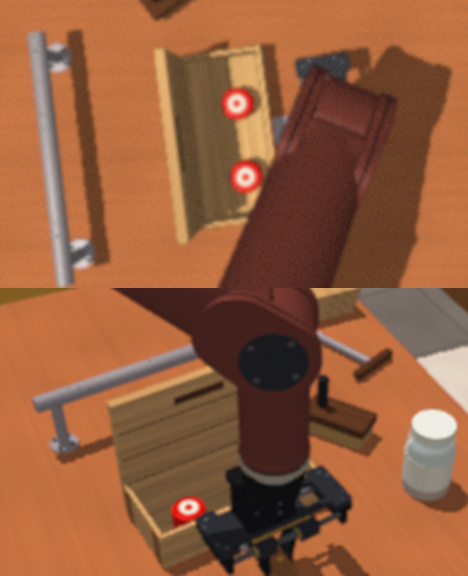

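```bash
python3 -m inch '0 0 0 0 0 0;0 0 0 0 0 0;0 0 0 0 0 0;0 0 0 0 0 0;0 0 0 0 0 0' 60 10
python3 -m inch '0 0 0.02 0 0 0;0 0 0.04 0 0 0;0 0 0.04 0 0 0;0 0 0.04 0 0 0;0 -0.02 0.02 0 0 0'
python3 -m inch '0 -0.04 0.01 0 0 0;0 -0.04 0 0 0 0;0 -0.04 0 0 0 0;0 -0.04 0 0 0 0;0 -0.03 0 0 0 0'
python3 -m inch '0 0 0 0 0 0;0 0 0 0 0 0;0 0 0 0 0 0;0 0 0 0 0 0;0 0 0 0 0 0'
python3 - <<'E'
from h import *
t=pic('top','t16');s=pic('side','s16')
for c in cheeses(t): print(c)
cv2.imwrite('pics/c16.png',np.vstack([cv2.resize(t[200:360,160:420,::-1],None,fx=1.8,fy=1.8,interpolation=cv2.INTER_CUBIC),cv2.resize(s[160:320,140:400,::-1],None,fx=1.8,fy=1.8,interpolation=cv2.INTER_CUBIC)]))
E
```

```text
time_s: 51.8
position: [0.5187, -0.0692, 0.0166]
orientation: [2.103, 2.334, 0.0]
ft_force: [0.7, -0.1, 0.2]
grip_width: 0.0505
time_s: 52.3
position: [0.5201, -0.0873, 0.1794]
orientation: [2.098, 2.337, 0.005]
ft_force: [0.6, 0.5, -0.1]
grip_width: 0.0524
time_s: 52.8
position: [0.5181, -0.2818, 0.1866]
orientation: [2.104, 2.332, -0.001]
ft_force: [0.7, 1.0, 0.5]
grip_width: 0.0523
time_s: 53.3
position: [0.5191, -0.278, 0.1866]
orientation: [-2.101, -2.336, -0.001]
ft_force: [-0.6, 0.3, 0.0]
grip_width: 0.0522
('red', 111, [292.0, 257.0], [0.553, 0.063], [0.552, 0.063])
('red', 111, [296.0, 297.0], [0.448, 0.053], [0.445, 0.053])
```

View pics/c16.png

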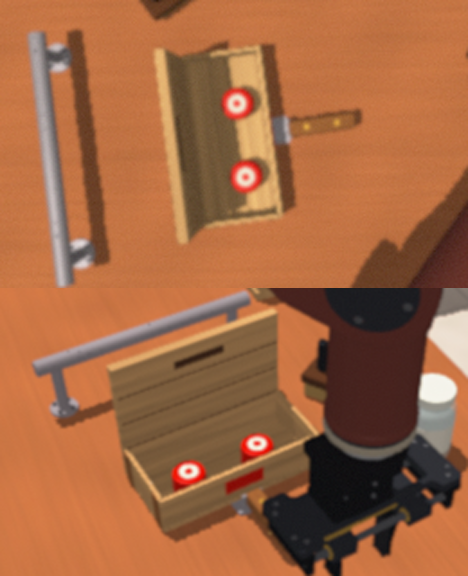

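```bash
python3 - <<'E'
from h import *
from scipy.optimize import least_squares
loc=np.array([[.065,.125,.2],[.065,-.125,.2],[-.065,.125,.06],[-.065,-.125,.06]])
px=np.array([[178,243],[155,50],[282,214],[262,45]])/1.8+[160,200]
f=lambda q,l: lean(np.r_[q,0],l)+[0,0,.004]
r=least_squares(lambda q:(proj('top',f(q,loc))-px).ravel(),[.49,.14,1.69]);q=r.x;print('rear',q,np.round(r.fun,1))
e=np.array([-.0993,.995]); print('rear in rail x',(q[:2]-[.482,.3214])@e,'yaw err',q[2]-1.670)
h=[ray('top',160+u/1.8,200+v/1.8,.044) for u,v in((290,128),(359,119))]; m=(h[0]+h[1])/2
tip=np.array([.5187,-.0695])+.189*np.array([-.105,.9945]); c,s=np.cos(q[2]),np.sin(q[2]); d=tip-q[:2]
print('handle',h,'tip',tip,'in crate x,y',.065+d@[c,s],d@[-s,c])
E
```

```text
rear [0.49869052 0.14040549 1.6752773 ] [ 0.2  0.  -0.2 -1.1  0.7  1.4 -0.6 -0.2]
rear in rail x -0.18174690496892756 yaw err 0.005277298521066509
handle [array([ 0.5142286 , -0.01465473,  0.044     ]), array([ 0.52476797, -0.11628185,  0.044     ])] tip [0.498855  0.1184605] in crate x,y 0.0431575249354255 0.002125081507542894
```

```bash
python3 -c "
from cell import ticket; print(ticket.hand_in())"
```

```text
the job is handed in; nothing more can be done
None
```

The whole job is done and handed in after about 53 s of robot time; no verdict came back.

**What I did:**
- I tipped the crate back with the open fingers around its back board until it leaned on the rail, then slid the peel's blade under it and lowered it onto the blade.
- Only two reds and two yellows were present. Both reds went into the crate and both yellows into the tub.
- I then drew the loaded crate straight out by about 106 mm, released the handle and moved the arm clear.

**Last checks:**

| Check | Measured | Required |
|---|---|---|
| Crate's back to the tube's middle | about 182 mm | 160–200 mm |
| Crate square to the rail | within about 0.01 rad | within 0.35 rad |
| Blade's leading edge, in from the crate's front | about 108 mm | at least 87 mm |
| Blade's leading edge, off the crate's middle line | about 2 mm | within 75 mm |

- **Blade:** its leading edge is out of sight under the crate, so I worked it out from where the gripper last held the handle. The picture of the handle agreed to within a few millimetres.
- **Cheeses:** both reds were seen in the crate in the final picture. The arm hid the tub there, but both yellows were in it in the picture before.
- **Crate and bystanders:** the crate looks flat, though I only judged that by eye. The brush and jar look untouched.

**What differed from the plan:** one red cheese was knocked about 3 cm aside partway through, so I found it again before picking it up. I saw no slip of the grip.

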